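Hang the scraper on the rail's snap hook

ROBOT

A 6-joint arm with a two-finger parallel gripper is mounted at the origin on the work surface. World frame = base frame: x ahead of the robot, y to its left, z up, the work surface at z = 0. Lengths are in m, angles in rad, forces in N, time in s.
With the tool pointing down it reaches from about 0.35 to 0.775 m from the base axis. Payload 7.3 kg.
Tool frame: the origin (TCP) lies at the very end of the fingers, on their centre line; the grasp point (between the pads) lies 19 mm behind it (arm.grasp_offset is the z of the grasp point in the tool frame, in m); z points along the fingers, y is the line along which they close (so a half turn about z gives the same grasp; the last joint's range is limited). The gripper opens to 92 mm and grips with 3 to 60 N. Pads are 19 mm wide; open, the fingers measure 130 mm over their backs; the gripper's body (75 mm by 190 mm) begins 47 mm behind the grasp point.
Start: joints at [-1.258, 0.342, 1.524, -0, 1.275, -0.146], TCP at [0.233, -0.471, 0.227] pointing down, gripper open.
Joint ranges: [-2.53, 2.53], [-0.77, 2.02], [0.04, 2.7], [-1, 4.14], [0.28, 2.66], [-3.11, 3.11]. Speed limits (rad/s): [2.57, 2.57, 3.14, 3.14, 3.14, 3.14].

INTERFACE

Orientations are given as a unit quaternion [w, x, y, z].
In Python, from workcell import arm, camera gives the robot as it stands. The module is installed in compiled form; this text tells all that it offers.
- The arm moves only by the shell command python3 -m inch 'ROWS'. ROWS is JSON, a list of rows, each a list of 3 entries, a list of its own where there are three numbers: the shift along the tool's x, y, z in m, then the turn, a rotation vector about the tool's x, y, z in rad, then the finger opening in m, from 0 to 0.0918. A call has 1 to 20 rows; each row shifts and turns the commanded pose from where the row before left it, along the tool's axes as they then stand; what a row does not reach is not made up. A row lasts 1/10 s, in which the tool goes at most 50 mm and 8.59 degrees, less where a joint would pass 70% of its speed; a pose out of reach is approached as far as the arm can. A call with a gripper value outside its range is refused whole. The fingers move at their own pace and stop on an object; the grip force is fixed at half the most. Time passes only in rows, so rows that do not move let the fingers close. It gives the time, the measured TCP pose, the force, the opening and the grip force at its end, in the units of the state.
- arm.get_obs(): the state, without advancing time (a new reading comes with each control period).
- camera(name): name is "side" or "top"; returns a dict with "img" (420x560x3 uint8, blue, green, red), "mtx" (3x3 intrinsics, pixels), "R" (3x3) and "t" (3): a world point X has camera coordinates R X + t. Camera axes: x right, y down, z forward; pixel columns grow to the right and rows downward; lengths in m; the calibration is good to about 2 mm. A picture is of the moment at which its call begins. There is no depth.
- arm.close_job(): hands the job in; it is judged then, once.
The state is a dict: "time": time; "qpos": joint angles; "qd": joint speeds; "effort": joint torques, N m; "position": TCP position; "orientation": TCP orientation; "ft_force": force on the tool from outside, world axes, zero at the start; "moment": the same for the moment, N m; "finger_gap": finger opening in m; "gripper_force": force on a finger pad.
Only numpy, scipy, OpenCV 4.12 (cv2) and the standard library are available. Lean on these libraries where they do the work, as an engineer would, in place of code of your own. Each camera call takes 0.05 s, during which the arm holds its last target. There are 200 camera calls.

TASK

Put the wooden-handled scraper away on the free snap hook in the middle of the blue tool rail: press its steel ring against the sprung brass gate and pass it in and down into the hook until the gate snaps shut behind it, then, still holding the handle level, pull it back towards the robot with a steady tug of about 10 N for a second to be sure it has caught. Ease the handle down until the scraper nearly hangs, then let go so that it hangs by its ring without a big swing. The hook is a light one: never load it with more than 15 N, do not press on the rail with the gripper, and leave everything else on the bench where it is.

Things in the scene. Friction and masses are not known exactly. Their poses are not given: they have to be found in the camera images.
- scraper_grip (a point): Centre of the scraper's handle, half-way up. It lies flat on the bench: pale wooden handle 130 mm long, 26 wide, 24 tall, flat sides, two thin red bands; steel neck and 52 mm wide blade at one end, brass cap with a fixed steel ring at the other. 237 mm overall, about 150 g, balancing about 25 mm from here towards the blade. x runs from the blade to the ring, z up as it lies. Handle and ring are level.
- ring_bar (a point): Centre of the wire of the scraper's ring where it is farthest from the handle, 104.5 mm along x from the handle's centre and at its height; axes as scraper_grip. The ring is rigid with the handle and lies flat: 28 mm clear inside, wire 5 mm thick.
- gate (a joint): Angle of the brass gate, rad: 0 = shut on the inside of the nose, grows as it is pushed inward, to 0.75. 7 mm thick, 51 mm long, from a pin 20 mm below and 11 mm in front of the bolt down to just below the nose's top. Sprung: about 2.5 N at its tip starts it, 4.5 N holds it at 0.6.
- tool_rail: The blue steel tool rail, fixed to the bench: a 440 mm bar, top about 400 mm above the bench, on two square posts 209 mm either side of its middle. Origin on the bench straight below the middle hook's bolt; axes as hook_bolt. A brush and a try square hang from hooks 140 mm to either side of the middle one.
- sheet_stack: Stack of triangular sanding sheets, about 90 mm across, 24 mm tall; to be left alone. Origin under its centre.
- pencil: Orange pencil, 170 mm long; to be left alone. Origin under its middle.
- sander: Green and black cordless sander, 270 mm long, 100 mm tall; to be left alone. Origin under its middle.
- glue: White glue bottle, 56 mm across, 150 mm tall; to be left alone. Origin under its centre.
- sand_block: Cork sanding block, 100 x 60 x 35 mm; to be left alone. Origin under its centre.
- mug: Blue mug, 80 mm across, 90 mm tall; to be left alone. Origin under its centre.
- hook_nose (a point): Fixed point: where the top of the hook's upturned nose is if it hangs straight (22 mm in front of the bolt, 67.5 below); axes as hook_bolt. The nose is 9 mm thick. The ring's wire goes in level, its centre 5 to 12 mm above the nose top, meets the gate with its centre about 2 mm in front of the nose's centre, and clears the nose 10 mm further in; some 25 mm further in it jams on the back bar.
- hook_bolt (a point): Centre of the bolt that carries the free steel snap hook, 356 mm above the bench. x goes from the hook's gate side (towards the robot) to its back, y along the rail, z up. The hook: 100 mm tall, 9 mm round bar, in the x-z plane. It is bolted fast, but leaning up to 0.1 rad forward or back about this bolt: its nose and seat may be 7 to 8 mm nearer or farther than the points given. Feel for it.
- hook_seat (a point): Fixed point: where the ring's wire ends up inside the hook, lying on its floor, if the hook hangs straight (3 mm in front of the bolt, 85.5 below); axes as hook_bolt. The floor rises to the nose's inner face, 14 mm nearer the robot. The gate springs shut once the wire's centre is less than 10 mm above the floor point.

How it is judged:
On the way, in this order (a step that is already met when the one before it is completed fails the run):
1. the scraper's ring has pushed the gate inward (more than 0.2 rad) (value of joint gate above 0.2 rad and contact force between scraper and tool_rail above 1 N), for 0.04 s.
2. the ring's wire is inside the hook, below the top of the nose, and the gate is shut (below 0.08 rad) (x of ring_bar in the frame of hook_bolt between -0.0225 and 0.02 m and y of ring_bar in the frame of hook_bolt between -0.014 and 0.014 m and z of ring_bar in the frame of hook_bolt between -0.096 and -0.071 m and value of joint gate below 0.08 rad), for 0.1 s.
3. the held scraper is pulled back: its ring bears on the inside of the nose with 7 N or more for 0.4 s, gate shut (all of step 2 and contact force between scraper and tool_rail above 7 N and contact force between the fingers and scraper above 2 N and x of ring_bar in the frame of hook_bolt below -0.003 m and angle between scraper_grip's own z axis and vertical below 0.6 rad), for 0.4 s.
At the end, for the whole second after the job is handed in: The ring's wire lies inside the hook below the nose top (within 14 mm of its plane), gate shut (under 0.08 rad); the released scraper hangs blade down within 0.5 rad of plumb, slower than 0.5 m/s; the other things on the bench are within 20 mm of where they were (all of step 2 and angle between scraper_grip's own x axis and vertical below 0.5 rad and height (world z) of scraper_grip below 0.2 m and linear speed of scraper below 0.5 m/s and distance of each of sheet_stack, pencil, sander, glue, sand_block, mug from where it was at the start of the episode below 0.02 m); the robot touches nothing.
It fails at once if the scraper loads the rail, its snap hook or gate with more than 15 N (contact force between scraper and tool_rail above 15 N).
It fails at once if the gripper or arm pushes on the snap hook or rail with more than 5 N (contact force between any of the arm, the fingers and tool_rail above 5 N).
It fails at once if the scraper is let swing or fall: it turns faster than 8 rad/s (angular speed of scraper above 8 rad/s).
It fails at once if another thing on the bench is moved by more than 20 mm (distance of any of sheet_stack, pencil, sander, glue, sand_block, mug from where it was at the start of the episode above 0.02 m).
It also fails if it takes over 72 s, if anything falls off the work surface, if the arm or the gripper's body presses on something with over 40 N, if the wrist force passes 120 N, or if a joint passes its speed limit or range.

## Working session

There is one attempt and no reset: what is moved stays moved. The work goes in short steps, Python scripts to look and compute and a shell command to move; the robot and the scene stay as the last step left them, time stands still between calls to the robot, and variables do not carry over. Pictures are saved under pics/ and viewed, at most 10 in all, crops included, and the job is handed in when it is done.

```bash
mkdir -p pics; python3 - <<'E'
from workcell import arm,camera
import cv2,numpy as np
for n in("side","top"):
    c=camera(n);cv2.imwrite(f"pics/{n}0.png",c["img"]);np.savez(n+"0.npz",**c)
    print(n,c["mtx"].tolist(),c["R"].round(4).tolist(),c["t"].round(4).tolist(),"C",(-c["R"].T@c["t"]).round(3))
print(arm.get_obs(),arm.grasp_offset)
E
```

```text
side [[509.681466030663, 0.0, 287.18157607576535], [0.0, 509.681466030663, 214.9269223097068], [0.0, 0.0, 1.0]] [[-0.9742, -0.2253, -0.0117], [-0.1713, 0.7724, -0.6117], [0.1468, -0.5939, -0.791]] [0.4926, 0.1886, 1.9271] C [0.229 1.11  1.645]
top [[469.6221328414732, 0.0, 283.57404843283865], [0.0, 469.6221328414732, 207.2612418953137], [0.0, 0.0, 1.0]] [[-0.0215, -0.9996, -0.0189], [-0.9804, 0.0247, -0.1955], [0.1958, 0.0143, -0.9805]] [0.0391, 0.5454, 1.3938] C [0.263 0.006 1.474]
{'time': 0.1, 'qpos': array([-1.25797619e+00,  3.42651709e-01,  1.52492387e+00, -2.29249487e-05,
        1.27543156e+00, -1.46021935e-01]), 'qd': array([-1.82030428e-05, -1.48595833e-03, -2.11777799e-03, -1.93000010e-03,
       -5.07393275e-05,  6.53465243e-04]), 'effort': array([ 1.65231409e-03, -4.32004845e+01, -2.44693673e+01,  7.19521637e-02,
        5.25762350e-02, -4.87794944e-05]), 'position': array([ 0.23241438, -0.47033435,  0.22611434]), 'orientation': array([-7.03874752e-04,  9.73797218e-01,  2.27416968e-01, -6.98409821e-05]), 'ft_force': array([-0.35498714, -0.67713455,  0.01484221]), 'moment': array([-0.01089192,  0.09859124, -0.00776176]), 'gripper_force': 0.0, 'finger_gap': 0.09173713090947372} -0.0188
```

View pics/side0.png

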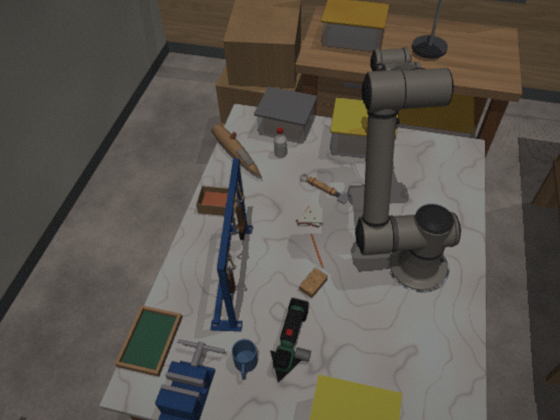

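View pics/top0.png

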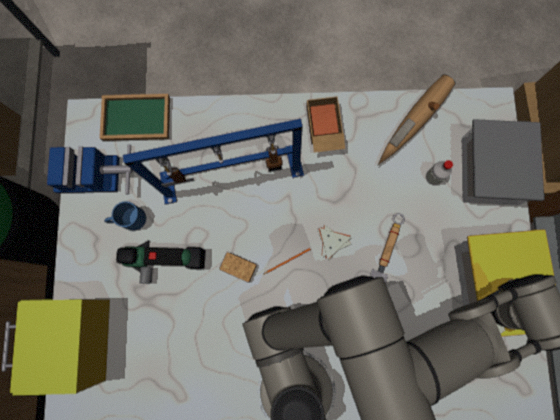

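The side view shows the scraper at about (322,186) and the rail from (238,165) to (222,325). In the top view the scraper runs from its ring at (398,218) to its blade at (381,270). The rail's top bar runs from (128,160) to (300,125), and the free hook is near (217,152).

```bash
python3 - <<'E'
import cv2,numpy as np
s=cv2.imread("pics/side0.png");t=cv2.imread("pics/top0.png")
def cr(i,x,y,w,h,f): return cv2.resize(i[y:y+h,x:x+w],(w*f,h*f),interpolation=cv2.INTER_CUBIC)
A=cr(t,120,110,200,100,4)          # 800x400? top half
B=np.zeros((200,800,3),np.uint8)
a=cr(t,365,205,50,75,2)
B=np.hstack([cr(t,370,208,50,50+16,3),cr(s,290,165,70,66,3),cr(s,205,190,60,66,3)])
B=cv2.copyMakeBorder(B,0,0,0,800-B.shape[1],cv2.BORDER_CONSTANT)
cv2.imwrite("pics/c1.png",np.vstack([A,B]))
E
```

```text
(no output)
```

View pics/c1.png

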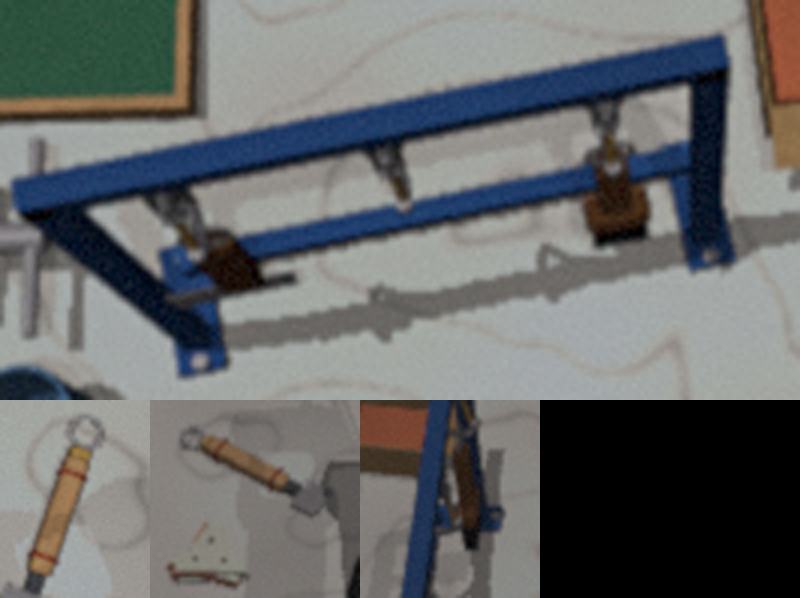

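The crop shows the rail's top face ends at about (124.8,159) and (301.2,123.3) in the top image, and the nose tip at about (220.8,161.8). The scraper's ring centre is near (398,219), and its handle and bands are clearly visible.

```bash
cat > h.py <<'E'
import cv2,numpy as np
from workcell import arm,camera
def ray(c,u,v,z):
    d=c["R"].T@np.linalg.inv(c["mtx"])@np.array([u,v,1.]);C=-c["R"].T@c["t"]
    return C+d*(z-C[2])/d[2]
def proj(c,X):
    p=c["mtx"]@(c["R"]@np.asarray(X)+c["t"]);return p[:2]/p[2]
def tri(c1,u1,c2,u2):
    P=[c["mtx"]@np.c_[c["R"],c["t"]] for c in(c1,c2)]
    X=cv2.triangulatePoints(P[0],P[1],np.float64(u1).reshape(2,1),np.float64(u2).reshape(2,1))[:,0];return X[:3]/X[3]
def wood(c,box):
    x,y,w,h=box;hsv=cv2.cvtColor(c["img"][y:y+h,x:x+w],cv2.COLOR_BGR2HSV)
    m=cv2.inRange(hsv,(3,70,90),(25,255,255));n,l,s,_=cv2.connectedComponentsWithStats(cv2.morphologyEx(m,cv2.MORPH_CLOSE,np.ones((3,3))))
    k=1+s[1:,4].argmax();ys,xs=np.where(l==k);r=cv2.minAreaRect(np.float32(np.c_[xs+x,ys+y]));return r,s[k,4]
E
python3 - <<'E'
from h import *
t=dict(np.load("top0.npz"));s=dict(np.load("side0.npz"))
L=ray(t,124.8,159,.4);R=ray(t,301.2,123.3,.4);print("rail",L,R,np.linalg.norm(L-R),"mid",(L+R)/2)
d=(L-R)/np.linalg.norm(L-R);hx=np.array([d[1],-d[0],0]);print("hook x",hx,"yaw",np.arctan2(hx[1],hx[0]))
M=(L+R)/2;N=ray(t,220.8,161.8,.2885);print("nose",N,"rel mid along x,y",(N-M)@hx,(N-M)@d)
for n,c,b in(("top",t,(365,205,55,80)),("side",s,(285,165,75,45))):
    r,a=wood(c,b);print(n,r,a);p=cv2.boxPoints(r);w=np.array([ray(c,*q,.018) for q in p]);print(w.round(4).tolist(),w.mean(0))
print("ring c top",ray(t,398.3,218.8,.012),"side",ray(s,290+42/3,165+38/3,.012))
E
```

```text
rail [0.60460082 0.39931359 0.4       ] [ 0.6828402  -0.02571968  0.4       ] 0.4321743672186831 mid [0.64372051 0.18679696 0.4       ]
hook x [0.98347636 0.18103659 0.        ] yaw 0.18204035988034695
nose [0.62548427 0.18552182 0.2885    ] rel mid along x,y -0.018165756929939356 0.0020473589278654364
top ((389.800048828125, 244.60000610351562), (8.854374885559082, 44.27188491821289), 18.43494987487793) 361
[[0.3675, -0.2615, 0.018], [0.4971, -0.3131, 0.018], [0.4876, -0.3386, 0.018], [0.3583, -0.2867, 0.018]] [ 0.42763215 -0.2999602   0.018     ]
side ((321.3302001953125, 184.40567016601562), (30.30411720275879, 5.050685882568359), 29.05460548400879) 140
[[0.4928, -0.3177, 0.018], [0.4876, -0.3447, 0.018], [0.3626, -0.2872, 0.018], [0.3685, -0.2612, 0.018]] [ 0.42788402 -0.3026957   0.018     ]
ring c top [ 0.50846347 -0.33295638  0.012     ] side [ 0.5075448  -0.32919847  0.012     ]
```

```bash
python3 -m inch '[[[0.0304,-0.0094,0.0133],[0,0,0],0.06],[[0.0304,-0.0094,0.0133],[0,0,0],0.06],[[0.0304,-0.0094,0.0133],[0,0,0],0.06],[[0.0304,-0.0094,0.0133],[0,0,0],0.06],[[0.0304,-0.0094,0.0133],[0,0,0],0.06],[[0.0304,-0.0094,0.0133],[0,0,0],0.06],[[0.0304,-0.0094,0.0133],[0,0,0],0.06],[[0.0304,-0.0094,0.0133],[0,0,0],0.06],[[0,0,0],[0,0,0.12],0.06],[[0,0,0],[0,0,0.12],0.06],[[0,0,0],[0,0,0.12],0.06],[[0,0,0],[0,0,0.12],0.06],[[0,0,0],[0,0,0.12],0.06],[[0,0,0],[0,0,0.12],0.06],[[0,0,0],[0,0,0.12],0.06],[[0,0,0],[0,0,0],0.06]]'
cat >> h.py <<'E'
from scipy.spatial.transform import Rotation as Ro
def pose():
    o=arm.get_obs();q=o["orientation"];return o,np.array(o["position"]),Ro.from_quat([q[1],q[2],q[3],q[0]]).as_matrix()
def st():
    o,p,R=pose();print("t%.2f"%o["time"],"tcp",p.round(4),"F",np.round(o["ft_force"],2),"M",np.round(o["moment"],2),"gap %.4f gf %.1f"%(o["finger_gap"],o["gripper_force"]),"q",np.round(o["qpos"],2));print("x",R[:,0].round(3),"y",R[:,1].round(3),"z",R[:,2].round(3));return o,p,R
E
python3 - <<'E'
from h import *
o,p,R=st()
d=np.array([.928,-.372,0]);g=np.array([.4265,-.2988,0])-.01*d
print("tool-axes delta to TCP z=.004:",R.T@(np.r_[g[:2],.004]-p),"yaw err",-.382-np.arctan2(R[1,0],R[0,0]))
c=camera("top");cv2.imwrite("pics/t2.png",cv2.resize(c["img"][170:330,330:490],(640,640)))
E
```

```text
time: 1.7
position: [0.4171, -0.2954, 0.12]
orientation: [-0.0, 0.982, -0.19, -0.0]
ft_force: [-0.1, 0.1, -0.7]
finger_gap: 0.0605
gripper_force: 0.0
t1.70 tcp [ 0.4171 -0.2954  0.12  ] F [-0.06  0.11 -0.69] M [0.08 0.   0.01] gap 0.0605 gf 0.0 q [-0.77  0.43  1.71 -0.    1.    1.19]
x [ 0.928 -0.373 -0.001] y [-0.373 -0.928 -0.   ] z [-0.  0. -1.]
tool-axes delta to TCP z=.004: [ 2.37792883e-05 -3.42043140e-04  1.16023828e-01] yaw err 0.00027740350236260536
```

View pics/t2.png

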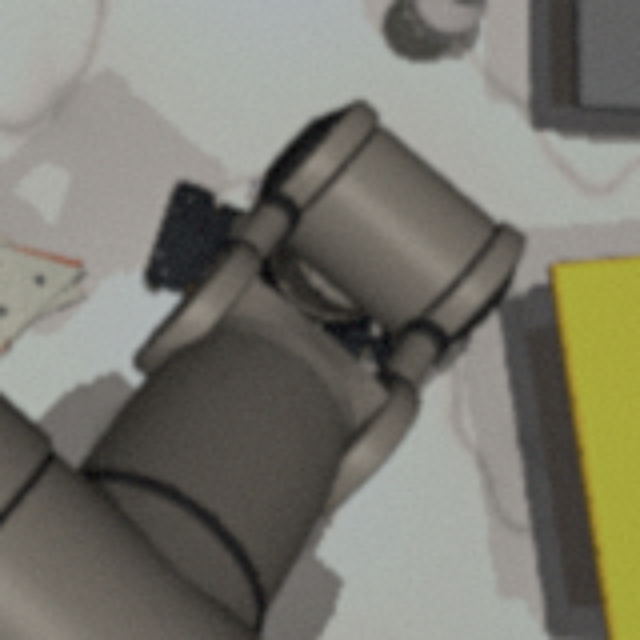

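The arm hides the scraper in this view, but the measured pose matches the target. The 60 mm opening leaves 17 mm of margin each side, so I'll descend and grip.

```bash
python3 -m inch '[[[0,0,0.02],[0,0,0],0.06],[[0,0,0.02],[0,0,0],0.06],[[0,0,0.02],[0,0,0],0.06],[[0,0,0.02],[0,0,0],0.06],[[0,0,0.02],[0,0,0],0.06],[[0,0,0.008],[0,0,0],0.06],[[0,0,0.008],[0,0,0],0.06],[[0,0,0],[0,0,0],0.06],[[0,0,0],[0,0,0],0.0],[[0,0,0],[0,0,0],0.0],[[0,0,0],[0,0,0],0.0],[[0,0,0],[0,0,0],0.0],[[0,0,0],[0,0,0],0.0],[[0,0,0],[0,0,0],0.0],[[0,0,0],[0,0,0],0.0]]'; python3 -c "
from h import *;st()"
```

```text
time: 3.25
position: [0.4174, -0.2958, 0.0047]
orientation: [0.0, 0.982, -0.189, 0.0]
ft_force: [0.3, -0.8, 4.1]
finger_gap: 0.0258
gripper_force: 30.0
t3.25 tcp [ 0.4174 -0.2958  0.0047] F [ 0.34 -0.81  4.1 ] M [ 0.02  0.17 -0.03] gap 0.0258 gf 30.0 q [-0.77  0.61  1.81 -0.    0.72  1.19]
x [ 0.928 -0.372  0.001] y [-0.372 -0.928  0.   ] z [ 0.    -0.001 -1.   ]
```

```bash
python3 -m inch '[[[0,0,-0.01],[0,0,0],0.0],[[0,0,-0.025],[0,0,0],0.0],[[0,0,-0.035],[0,0,0],0.0],[[0,0,-0.035],[0,0,0],0.0],[[0,0,-0.035],[0,0,0],0.0],[[0,0,-0.035],[0,0,0],0.0],[[0,0,-0.035],[0,0,0],0.0],[[0,0,-0.035],[0,0,0],0.0],[[0,0,-0.025],[0,0,0],0.0],[[0,0,-0.015],[0,0,0],0.0],[[0,0,0],[0,0,-0.094],0.0],[[0,0,0],[0,0,-0.094],0.0],[[0,0,0],[0,0,-0.094],0.0],[[0,0,0],[0,0,-0.094],0.0],[[0,0,0],[0,0,-0.094],0.0],[[0,0,0],[0,0,-0.094],0.0]]' && python3 -m inch '[[[0.005,-0.015,0],[0,0,0],0.0],[[0.0095,-0.031,0],[0,0,0],0.0],[[0.0095,-0.031,0],[0,0,0],0.0],[[0.0095,-0.031,0],[0,0,0],0.0],[[0.0095,-0.031,0],[0,0,0],0.0],[[0.0095,-0.031,0],[0,0,0],0.0],[[0.0095,-0.031,0],[0,0,0],0.0],[[0.0095,-0.031,0],[0,0,0],0.0],[[0.0095,-0.031,0],[0,0,0],0.0],[[0.0095,-0.031,0],[0,0,0],0.0],[[0.0095,-0.031,0],[0,0,0],0.0],[[0.0095,-0.031,0],[0,0,0],0.0],[[0.0095,-0.031,0],[0,0,0],0.0],[[0.0095,-0.031,0],[0,0,0],0.0],[[0.005,-0.015,0],[0,0,0],0.0],[[0,0,0],[0,0,0],0.0],[[0,0,0],[0,0,0],0.0]]'
python3 - <<'E'
from h import *
st()
for n in("side","top"):
    c=camera(n);np.savez(n+"1.npz",**c)
t=dict(np.load("top1.npz"));s=dict(np.load("side1.npz"))
cr=lambda i,x,y:cv2.resize(i[y:y+75,x:x+100],(800,600),interpolation=cv2.INTER_CUBIC)
u=proj(t,[.59,.18,.29]);v=proj(s,[.59,.18,.29]);print(u,v)
a=int(u[0])-50,int(u[1])-37;b=int(v[0])-50,int(v[1])-37;print(a,b)
cv2.imwrite("pics/c3t.png",cr(t["img"],*a));cv2.imwrite("pics/c3s.png",cr(s["img"],*b))
E
```

```text
time: 4.85
position: [0.4169, -0.2951, 0.2894]
orientation: [-0.0, 0.996, 0.093, -0.0]
ft_force: [0.2, -0.1, -1.6]
finger_gap: 0.0258
gripper_force: 30.0
time: 6.55
position: [0.469, 0.1548, 0.2893]
orientation: [0.0, 0.996, 0.091, -0.0]
ft_force: [0.6, -0.2, -2.0]
finger_gap: 0.0258
gripper_force: 30.0
t6.55 tcp [0.469  0.1548 0.2893] F [ 0.62 -0.18 -1.98] M [-0.03  0.02  0.02] gap 0.0258 gf 30.0 q [ 0.16  0.24  1.49 -0.    1.41  1.55]
x [ 0.983  0.182 -0.001] y [ 0.182 -0.983  0.   ] z [-0.001 -0.    -1.   ]
[222.75755913 174.62989058] [248.86623431 229.87605764]
(172, 137) (198, 192)
```

View pics/c3t.png

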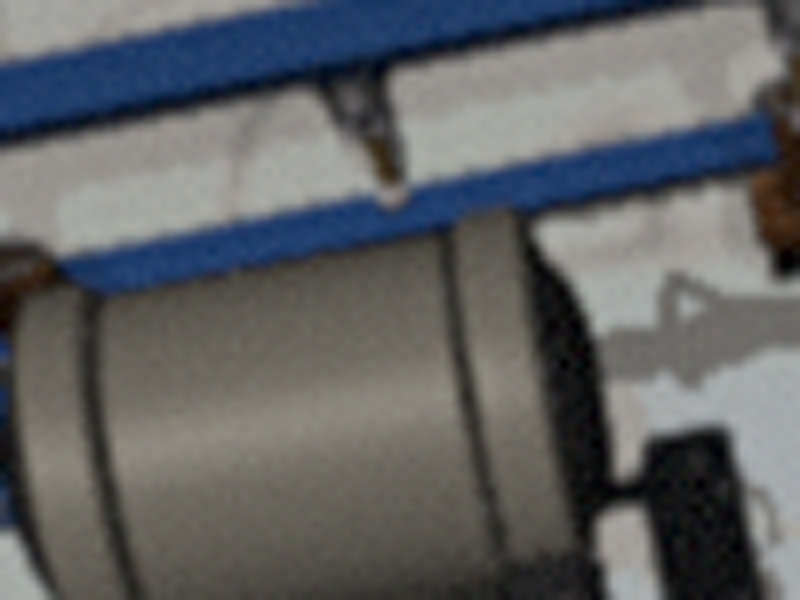

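View pics/c3s.png

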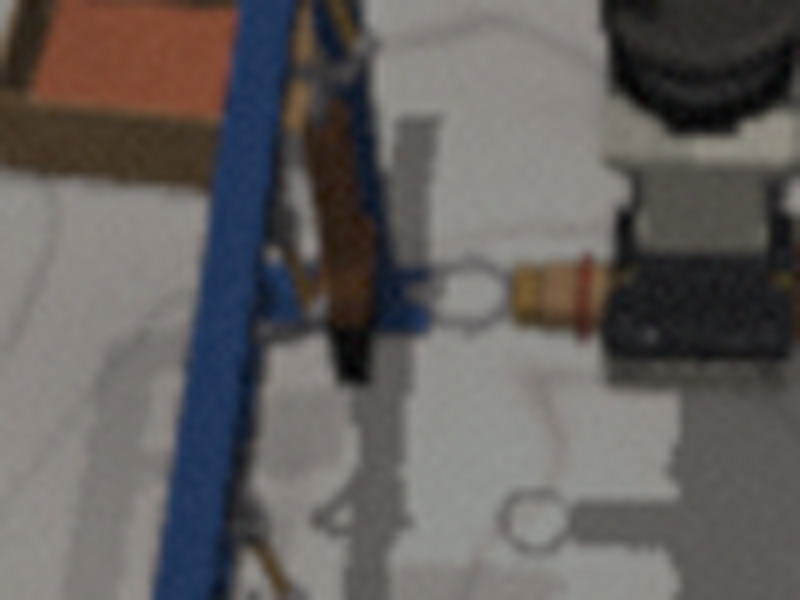

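In the top crop the nose tip is at (392,190), which is image (221.0,160.8), and the gripper hides the ring. In the side crop the ring centre is at (473,293), image (257.1,228.6), and the free hook's nose is near (316,320), image (237.5,232).

```bash
python3 - <<'E'
from h import *
t=dict(np.load("top1.npz"));s=dict(np.load("side1.npz"))
hx=np.array([.983,.182,0]);hy=np.array([-.182,.983,0])
o,p,R=pose()
rc=ray(s,257.1,228.6,.2966);e=p+.098*hx;print("ring side",rc,"expected",e,"diff hx,hy",(rc-e)@hx,(rc-e)@hy)
n1=ray(t,221,160.8,.2885);n2=ray(s,237.5,232,.2885);print(n1,n2,"tri",tri(t,[221,160.8],s,[237.5,232]))
for n in(n1,n2):print("nose minus ringbar: hx,hy",(n-p)@hx-.1145,(n-p)@hy)
M=np.array([.6437,.1868,0]);print("rail mid hy rel tcp",(M-p)@hy)
# hanging tools' nose tips for mean hook line? expected pixel of nose if straight w/ bolt under bar centre
print(proj(t,[*(M-.022*hx)[:2],.2885]),proj(s,[*(M-.022*hx)[:2],.2885]),proj(s,e))
E
```

```text
ring side [0.56324362 0.17366932 0.2966    ] expected [0.56572019 0.17174925 0.28936916] diff hx,hy -0.0020850199017913417 0.00233817124309917
[0.628209   0.18500683 0.2885    ] [0.62456444 0.1954014  0.2885    ] tri [0.62987709 0.18682653 0.27633716]
nose minus ringbar: hx,hy 0.04728185534716341 0.0016592458931539908
nose minus ringbar: hx,hy 0.04559106577966883 0.012540413156056713
rail mid hy rel tcp 0.0006025666273588108
[221.82772022 163.01936329] [239.30640535 229.10612613] [256.6539971  229.30474074]
```

```bash
python3 -m inch '[[[0.01,0,0],[0,0,0],0.0],[[0.01,0,0],[0,0,0],0.0],[[0.01,0,0],[0,0,0],0.0],[[0.003,0,0],[0,0,0],0.0],[[0.003,0,0],[0,0,0],0.0],[[0,0,0],[0,0,0],0.0],[[0,0,0],[0,0,0],0.0]]'; for i in 1 2 3 4; do :; done; python3 -c "
from h import *;st()"; python3 -m inch '[[[0.002,0,0],[0,0,0],0.0],[[0.002,0,0],[0,0,0],0.0],[[0,0,0],[0,0,0],0.0]]'; python3 -m inch '[[[0.002,0,0],[0,0,0],0.0],[[0,0,0],[0,0,0],0.0]]'
```

```text
time: 7.35
position: [0.5051, 0.161, 0.2892]
orientation: [0.0, 0.996, 0.091, -0.0]
ft_force: [0.1, -1.2, -1.4]
finger_gap: 0.0256
gripper_force: 30.0
t7.35 tcp [0.5051 0.161  0.2892] F [ 0.06 -1.16 -1.42] M [ 0.03  0.01 -0.08] gap 0.0256 gf 30.0 q [ 0.16  0.31  1.4  -0.    1.44  1.55]
x [ 0.983  0.182 -0.   ] y [ 0.182 -0.983  0.   ] z [-0. -0. -1.]
time: 7.65
position: [0.5093, 0.1618, 0.2894]
orientation: [0.0, 0.996, 0.091, 0.0]
ft_force: [0.0, 0.1, -1.9]
finger_gap: 0.0257
gripper_force: 30.0
time: 7.85
position: [0.5113, 0.1621, 0.2893]
orientation: [0.0, 0.996, 0.091, 0.0]
ft_force: [-0.6, 0.5, -2.2]
finger_gap: 0.0256
gripper_force: 30.0
```

```bash
for i in 1; do python3 -m inch '[[[0.002,0,0],[0,0,0],0.0],[[0,0,0],[0,0,0],0.0]]' | grep -E 'pos|ft'; done; python3 -m inch '[[[0.002,0,0],[0,0,0],0.0],[[0,0,0],[0,0,0],0.0]]'| grep -E 'pos|ft';python3 -m inch '[[[0.002,0,0],[0,0,0],0.0],[[0,0,0],[0,0,0],0.0]]'| grep -E 'pos|ft';python3 -m inch '[[[0.002,0,0],[0,0,0],0.0],[[0,0,0],[0,0,0],0.0]]'| grep -E 'pos|ft'
```

```text
position: [0.5133, 0.1625, 0.2893]
ft_force: [0.5, 0.7, -1.4]
position: [0.5147, 0.1628, 0.2891]
ft_force: [-3.3, -0.2, -0.9]
position: [0.5168, 0.1632, 0.2891]
ft_force: [-3.9, 0.4, -1.8]
position: [0.5189, 0.1635, 0.289]
ft_force: [-3.2, -0.9, -2.3]
```

```bash
python3 -m inch '[[[0.003,0,0],[0,0,0],0.0],[[0.003,0,0],[0,0,0],0.0],[[0,0,0],[0,0,0],0.0]]'| grep -E 'pos|ft';python3 -m inch '[[[0.003,0,0],[0,0,0],0.0],[[0.001,0,0],[0,0,0],0.0],[[0,0,0],[0,0,0],0.0]]'| grep -E 'pos|ft'; python3 -m inch '[[[0,0,0.003],[0,0,0],0.0],[[0,0,0.003],[0,0,0],0.0],[[0,0,0],[0,0,0],0.0]]'| grep -E 'pos|ft'
```

```text
position: [0.5252, 0.1647, 0.2891]
ft_force: [-4.7, -0.7, -2.5]
position: [0.5289, 0.1654, 0.2893]
ft_force: [-5.0, 0.6, -1.4]
position: [0.5287, 0.1652, 0.2828]
ft_force: [-4.7, -1.7, -2.7]
```

```bash
python3 -m inch '[[[0,0,0.002],[0,0,0],0.0],[[0,0,0.002],[0,0,0],0.0],[[0,0,0],[0,0,0],0.0]]'| grep -E 'pos|ft'
```

```text
position: [0.5288, 0.1654, 0.279]
ft_force: [-3.5, -0.9, -1.9]
```

```bash
for k in 1; do python3 -m inch '[[[0,0,0.002],[0,0,0],0.0],[[0,0,0.001],[0,0,0],0.0],[[0,0,0],[0,0,0],0.0]]'| grep -E 'pos|ft'; python3 -m inch '[[[0,0,0.002],[0,0,0],0.0],[[0,0,0.001],[0,0,0],0.0],[[0,0,0],[0,0,0],0.0]]'| grep -E 'pos|ft'; done
```

```text
position: [0.5288, 0.1654, 0.276]
ft_force: [-4.2, -0.3, -1.4]
position: [0.5295, 0.1655, 0.2733]
ft_force: [-0.5, -0.5, -1.6]
```

```bash
python3 -m inch '[[[0,0,0.002],[0,0,0],0.0],[[0,0,0.001],[0,0,0],0.0],[[0,0,0],[0,0,0],0.0]]'| grep -E 'pos|ft'; python3 -m inch '[[[0,0,0.001],[0,0,0],0.0],[[-0.001,0,0],[0,0,0],0.0],[[-0.001,0,0],[0,0,0],0.0],[[0,0,0],[0,0,0],0.0]]'| grep -E 'pos|ft'
```

```text
position: [0.529, 0.1654, 0.2702]
ft_force: [-0.9, -0.2, -2.0]
position: [0.5267, 0.165, 0.2694]
ft_force: [0.4, -0.4, -2.5]
```

```bash
for k in 1; do python3 -m inch '[[[-0.001,0,0],[0,0,0],0.0],[[0,0,0],[0,0,0],0.0]]'| grep -E 'pos|ft'; python3 -m inch '[[[-0.001,0,0],[0,0,0],0.0],[[0,0,0],[0,0,0],0.0]]'| grep -E 'pos|ft';done
```

```text
position: [0.5258, 0.1648, 0.2694]
ft_force: [-0.1, 0.2, -2.0]
position: [0.5249, 0.1647, 0.2694]
ft_force: [-0.2, -0.2, -1.4]
```

```bash
python3 -m inch '[[[-0.0005,0,0],[0,0,0],0.0],[[0,0,0],[0,0,0],0.0]]'| grep -E 'pos|ft'; python3 -m inch '[[[-0.0005,0,0],[0,0,0],0.0],[[0,0,0],[0,0,0],0.0]]'| grep -E 'pos|ft'
```

```text
position: [0.5246, 0.1646, 0.2694]
ft_force: [1.2, 0.7, -2.6]
position: [0.5244, 0.1646, 0.2695]
ft_force: [2.8, 0.2, -2.2]
```

```bash
python3 -m inch '[[[-0.0005,0,0],[0,0,0],0.0],[[0,0,0],[0,0,0],0.0]]'| grep -E 'pos|ft'; python3 -m inch '[[[-0.0005,0,0],[0,0,0],0.0],[[0,0,0],[0,0,0],0.0]]'| grep -E 'pos|ft'
```

```text
position: [0.5242, 0.1645, 0.2696]
ft_force: [5.1, 0.9, -1.6]
position: [0.5241, 0.1645, 0.2696]
ft_force: [6.8, 1.4, -2.0]
```

```bash
python3 -m inch '[[[-0.0005,0,0],[0,0,0],0.0],[[0,0,0],[0,0,0],0.0]]'| grep -E 'pos|ft'; python3 -m inch '[[[-0.0003,0,0],[0,0,0],0.0],[[0,0,0],[0,0,0],0.0],[[0,0,0],[0,0,0],0.0]]'| grep -E 'pos|ft'; python3 -m inch '[[[0,0,0],[0,0,0],0.0],[[0,0,0],[0,0,0],0.0],[[0,0,0],[0,0,0],0.0],[[0,0,0],[0,0,0],0.0],[[0,0,0],[0,0,0],0.0],[[0,0,0],[0,0,0],0.0]]'| grep -E 'time|pos|ft'
```

```text
position: [0.5241, 0.1645, 0.2697]
ft_force: [7.9, 1.9, -3.6]
position: [0.524, 0.1645, 0.2697]
ft_force: [8.4, 2.2, -2.7]
time: 13.45
position: [0.524, 0.1645, 0.2697]
ft_force: [8.4, 2.1, -2.9]
```

```bash
python3 -m inch '[[[-0.0004,0,0],[0,0,0],0.0],[[0,0,0],[0,0,0],0.0],[[0,0,0],[0,0,0],0.0],[[0,0,0],[0,0,0],0.0],[[0,0,0],[0,0,0],0.0],[[0,0,0],[0,0,0],0.0],[[0,0,0],[0,0,0],0.0],[[0,0,0],[0,0,0],0.0],[[0,0,0],[0,0,0],0.0],[[0,0,0],[0,0,0],0.0]]'| grep -E 'time|pos|ft'
python3 - <<'E'
from h import *
st();s=camera("side");u=proj(s,[.61,.18,.28]);a=int(u[0])-50,int(u[1])-37;print(a)
cv2.imwrite("pics/c4.png",cv2.resize(s["img"][a[1]:a[1]+75,a[0]:a[0]+100],(800,600),interpolation=cv2.INTER_CUBIC))
E
```

```text
time: 14.45
position: [0.524, 0.1645, 0.2698]
ft_force: [10.3, 2.6, -3.4]
t14.45 tcp [0.524  0.1645 0.2698] F [10.32  2.58 -3.41] M [ 0.44 -1.6   0.1 ] gap 0.0259 gf 30.0 q [0.16 0.35 1.39 0.   1.4  1.55]
x [0.983 0.182 0.006] y [ 0.182 -0.983 -0.   ] z [ 0.006  0.001 -1.   ]
(193, 193)
```

View pics/c4.png

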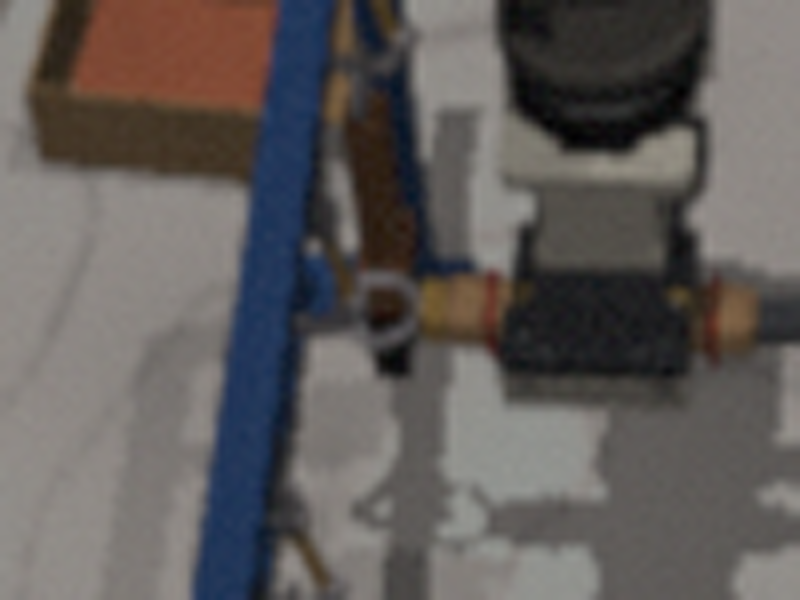

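The ring is looped over the nose with the gate hanging shut in front of it, and the 10 N tug held. Next I'll relax the pull, centre the ring in the hook, and start pitching about the wire.

```bash
python3 -m inch '[[[0.003,0,0],[0,0,0],0.0],[[0.003,0,0],[0,0,0],0.0],[[0.003,0,0.001],[0,0,0],0.0],[[0,0,0.001],[0,0,0],0.0],[[0,0,0],[0,0,0],0.0],[[0,0,0],[0,0,0],0.0]]'| grep -E 'pos|ft'; python3 -c "
from h import *;o,p,R=st();print('P',p+R@[.1145,0,-.0073])"
python3 -m inch '[[[0.0005,0,0.0057],[0,0.05,0],0.0],[[0.0005,0,0.0057],[0,0.05,0],0.0],[[0.0005,0,0.0057],[0,0.05,0],0.0],[[0.0005,0,0.0057],[0,0.05,0],0.0],[[0,0,0],[0,0,0],0.0],[[0,0,0],[0,0,0],0.0]]'| grep -E 'pos|ft'; python3 -c "
from h import *;o,p,R=st();print('P',p+R@[.1145,0,-.0073])"
```

```text
position: [0.5304, 0.1657, 0.2671]
ft_force: [0.6, 0.2, -1.7]
t15.10 tcp [0.5304 0.1657 0.2671] F [ 0.64  0.22 -1.66] M [ 0.01 -0.03 -0.04] gap 0.0258 gf 30.0 q [ 0.16  0.37  1.37 -0.    1.4   1.55]
x [ 0.983  0.182 -0.001] y [ 0.182 -0.983  0.   ] z [-0.001 -0.    -1.   ]
P [0.64296516 0.18648046 0.27437707]
position: [0.5341, 0.1664, 0.2452]
ft_force: [0.2, 0.3, -1.6]
t15.70 tcp [0.5341 0.1664 0.2452] F [ 0.25  0.29 -1.56] M [0.02 0.15 0.02] gap 0.0259 gf 30.0 q [0.16 0.28 1.58 0.   1.08 1.55]
x [0.964 0.178 0.198] y [ 0.182 -0.983  0.   ] z [ 0.195  0.036 -0.98 ]
P [0.64303757 0.18650221 0.27497672]
```

```bash
python3 -m inch '[[[0.0005,0,0.0057],[0,0.05,0],0.0],[[0.0005,0,0.0057],[0,0.05,0],0.0],[[0.0005,0,0.0057],[0,0.05,0],0.0],[[0.0005,0,0.0057],[0,0.05,0],0.0],[[0,0,0],[0,0,0],0.0]]'| grep -E 'pos|ft'; python3 -m inch '[[[0,0,0],[0.05,0,0],0.0],[[0,0,0],[0.05,0,0],0.0],[[0,0,0],[0,0,0],0.0],[[0,0,0],[0,0,0],0.0]]'| grep -E 'pos|ft'; python3 -c "
from h import *;o,p,R=st();print('P',p+R@[.1145,0,-.0073])"
```

```text
position: [0.5413, 0.1677, 0.2225]
ft_force: [-0.9, -0.3, -2.3]
position: [0.5428, 0.1675, 0.2238]
ft_force: [-0.6, 0.2, -1.9]
t16.60 tcp [0.5428 0.1675 0.2238] F [-0.56  0.23 -1.86] M [-0.12  0.31 -0.03] gap 0.0256 gf 30.0 q [0.09 0.22 1.78 0.2  0.76 1.34]
x [0.906 0.167 0.389] y [ 0.218 -0.972 -0.091] z [ 0.363  0.167 -0.917]
P [0.643896   0.18533235 0.27500531]
```

```bash
python3 -m inch '[[[0,0,0],[0.05,0,0],0.0],[[0,0,0],[0.05,0,0],0.0],[[0,0,0],[0.05,0,0],0.0],[[0,0,0],[0.05,0,0],0.0],[[0,0,0],[0.05,0,0],0.0],[[0,0,0],[0.05,0,0],0.0],[[0,0,0],[0,0,0],0.0],[[0,0,0],[0,0,0],0.0]]'| grep -E 'pos|ft'; python3 -c "
from h import *;o,p,R=st();print('P',p+R@[.1145,0,-.0073])"; python3 -m inch '[[[0.0005,0.0022,0.0053],[0,0.046,-0.0195],0.0],[[0.0005,0.0022,0.0053],[0,0.046,-0.0195],0.0],[[0.0005,0.0022,0.0053],[0,0.046,-0.0195],0.0],[[0,0,0],[0,0,0],0.0],[[0,0,0],[0,0,0],0.0]]'| grep -E 'pos|ft'; python3 -c "
from h import *;o,p,R=st();print('P',p+R@[.1145,0,-.0073])"
```

```text
position: [0.5423, 0.1677, 0.2233]
ft_force: [-0.2, 0.9, -1.2]
t17.40 tcp [0.5423 0.1677 0.2233] F [-0.19  0.92 -1.15] M [-0.4   0.23 -0.  ] gap 0.0257 gf 30.0 q [-0.11  0.27  1.79  0.64  0.93  0.85]
x [0.906 0.168 0.389] y [ 0.316 -0.879 -0.357] z [ 0.282  0.446 -0.849]
P [0.64401172 0.18369362 0.27398532]
position: [0.5507, 0.17, 0.2089]
ft_force: [0.9, -0.1, -0.9]
t17.90 tcp [0.5507 0.17   0.2089] F [ 0.86 -0.09 -0.88] M [-0.36  0.31 -0.02] gap 0.0255 gf 30.0 q [-0.13  0.26  1.91  0.85  0.76  0.57]
x [0.839 0.156 0.522] y [ 0.368 -0.869 -0.332] z [ 0.401  0.47  -0.786]
P [0.64382492 0.18448763 0.2743681 ]
```

```bash
python3 -m inch '[[[0.0005,0.0022,0.0053],[0,0.046,-0.0195],0.0],[[0.0005,0.0022,0.0053],[0,0.046,-0.0195],0.0],[[0.0005,0.0022,0.0053],[0,0.046,-0.0195],0.0],[[0.0005,0.0022,0.0053],[0,0.046,-0.0195],0.0],[[0.0005,0.0022,0.0053],[0,0.046,-0.0195],0.0],[[0,0,0],[0,0,0],0.0],[[0,0,0],[0,0,0],0.0]]'| grep -E 'pos|ft'; python3 -c "
from h import *;o,p,R=st();print('P',p+R@[.1145,0,-.0073])"
```

```text
position: [0.5702, 0.1735, 0.1878]
ft_force: [-0.9, -1.4, -2.3]
t18.60 tcp [0.5702 0.1735 0.1878] F [-0.89 -1.45 -2.31] M [-0.44  0.51  0.  ] gap 0.0256 gf 30.0 q [-0.16  0.32  2.09  1.45  0.64 -0.15]
x [0.686 0.127 0.716] y [ 0.442 -0.855 -0.272] z [ 0.578  0.503 -0.642]
P [0.64449073 0.18442047 0.27447706]
```

```bash
python3 -m inch '[[[0.0005,0.0022,0.0053],[0,0.046,-0.0195],0.0],[[0.0005,0.0022,0.0053],[0,0.046,-0.0195],0.0],[[0.0005,0.0022,0.0053],[0,0.046,-0.0195],0.0],[[0.0005,0.0022,0.0053],[0,0.046,-0.0195],0.0],[[0.0005,0.0022,0.0053],[0,0.046,-0.0195],0.0],[[0,0,0],[0,0,0],0.0],[[0,0,0],[0,0,0],0.0]]'| grep -E 'pos|ft'; python3 -c "
from h import *;o,p,R=st();print('P',p+R@[.1145,0,-.0073])"
```

```text
position: [0.5937, 0.1782, 0.1718]
ft_force: [0.2, -0.0, -1.4]
t19.30 tcp [0.5937 0.1782 0.1718] F [ 0.18 -0.   -1.35] M [-0.5   0.6   0.02] gap 0.0258 gf 30.0 q [-0.18  0.46  2.2   2.03  0.81 -0.87]
x [0.491 0.091 0.867] y [ 0.501 -0.844 -0.195] z [ 0.713  0.529 -0.459]
P [0.64461979 0.18472315 0.27440365]
```

```bash
python3 -m inch '[[[0.0005,0.0022,0.0053],[0,0.046,-0.0195],0.0],[[0.0005,0.0022,0.0053],[0,0.046,-0.0195],0.0],[[0.0005,0.0022,0.0053],[0,0.046,-0.0195],0.0],[[0.0005,0.0022,0.0053],[0,0.046,-0.0195],0.0],[[0.0005,0.0022,0.0053],[0,0.046,-0.0195],0.0],[[0.0005,0.0022,0.0053],[0,0.046,-0.0195],0.0],[[0,0,0],[0,0,0],0.0],[[0,0,0],[0,0,0],0.0]]'| grep -E 'pos|ft'; python3 - <<'E'
from h import *
o,p,R=st();print('P',p+R@[.1145,0,-.0073])
s=camera("side");u=proj(s,[.61,.18,.22]);a=int(u[0])-60,int(u[1])-45;print(a)
cv2.imwrite("pics/c5.png",cv2.resize(s["img"][a[1]:a[1]+90,a[0]:a[0]+120],(800,600),interpolation=cv2.INTER_CUBIC))
E
```

```text
position: [0.6256, 0.1845, 0.1613]
ft_force: [-0.4, 0.7, -2.2]
t20.10 tcp [0.6256 0.1845 0.1613] F [-0.4   0.72 -2.16] M [-0.43  0.69  0.07] gap 0.0259 gf 30.0 q [-0.18  0.71  2.23  2.33  1.23 -1.33]
x [0.217 0.04  0.975] y [ 0.543 -0.835 -0.086] z [ 0.811  0.548 -0.203]
P [0.6446     0.18507078 0.27443452]
(184, 195)
```

View pics/c5.png

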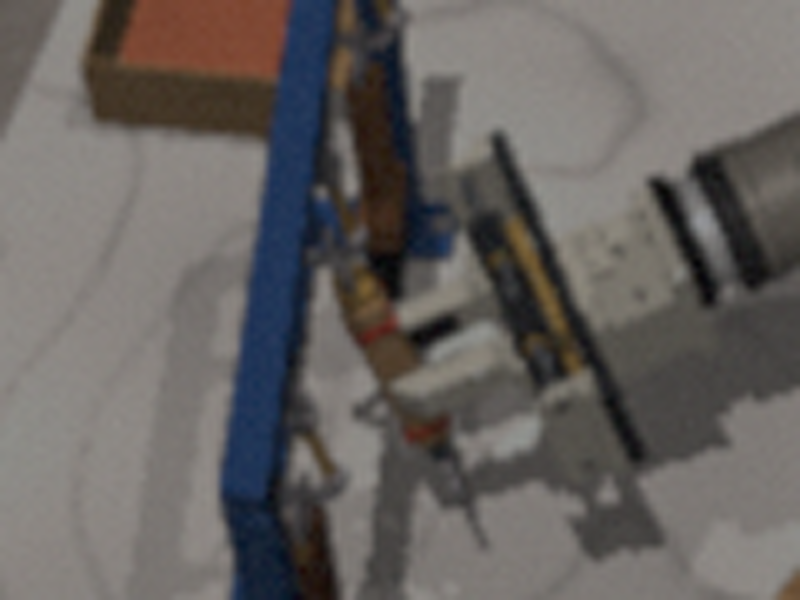

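The handle hangs within 0.22 rad of plumb below the shut hook, and the fingers grip it from the robot's side. I'll undo the roll next, then lower the wire to the floor of the hook.

```bash
python3 -m inch '[[[0,0,0],[-0.05,0,0],0.0],[[0,0,0],[-0.05,0,0],0.0],[[0,0,0],[-0.05,0,0],0.0],[[0,0,0],[-0.05,0,0],0.0],[[0,0,0],[-0.05,0,0],0.0],[[0,0,0],[-0.05,0,0],0.0],[[0,0,0],[-0.05,0,0],0.0],[[0,0,0],[-0.05,0,0],0.0],[[0,0,0],[0,0,0],0.0],[[0,0,0],[0,0,0],0.0]]'| grep -E 'pos|ft'; python3 -m inch '[[[-0.001,0,0],[0,0,0],0.0],[[-0.001,0,0],[0,0,0],0.0],[[-0.001,0,0],[0,0,0],0.0],[[0,0,0],[0,0,0],0.0],[[0,0,0],[0,0,0],0.0]]'| grep -E 'pos|ft'; python3 -c "
from h import *;o,p,R=st();print('P',p+R@[.1145,0,-.0073])"
```

```text
position: [0.6255, 0.1849, 0.1619]
ft_force: [0.1, -0.2, -2.1]
position: [0.625, 0.1836, 0.1579]
ft_force: [0.8, 0.3, -2.1]
t21.65 tcp [0.625  0.1836 0.1579] F [ 0.79  0.27 -2.05] M [-0.18  0.79 -0.04] gap 0.0260 gf 30.0 q [ 0.15  0.7   2.29  3.11  1.2  -1.57]
x [0.216 0.041 0.976] y [ 0.182 -0.983  0.001] z [ 0.959  0.177 -0.22 ]
P [0.64273506 0.18696881 0.27116161]
```

```bash
python3 -m inch '[[[-0.001,0,0],[0,0,0],0.0],[[0,0,0],[0,0,0],0.0],[[0,0,0],[0,0,0],0.0]]'| grep -E 'pos|ft'; python3 -m inch '[[[0,0,0],[0,0,0],0.03],[[0,0,0],[0,0,0],0.035],[[0,0,0],[0,0,0],0.045],[[0,0,0],[0,0,0],0.055],[[0,0,0],[0,0,0],0.06],[[0,0,0],[0,0,0],0.06],[[0,0,0],[0,0,0],0.06],[[0,0,0],[0,0,0],0.06],[[0,0,0],[0,0,0],0.06],[[0,0,0],[0,0,0],0.06],[[0,0,0],[0,0,0],0.06],[[0,0,0],[0,0,0],0.06]]'; python3 - <<'E'
from h import *
st();s=camera("side");u=proj(s,[.61,.18,.22]);a=int(u[0])-60,int(u[1])-45
cv2.imwrite("pics/c6.png",cv2.resize(s["img"][a[1]:a[1]+90,a[0]:a[0]+120],(800,600),interpolation=cv2.INTER_CUBIC))
E
```

```text
position: [0.625, 0.1838, 0.1576]
ft_force: [2.0, 0.1, 1.3]
time: 23.15
position: [0.6247, 0.1838, 0.157]
orientation: [-0.057, 0.778, 0.072, 0.622]
ft_force: [0.3, 0.4, 0.1]
finger_gap: 0.06
gripper_force: 0.0
t23.15 tcp [0.6247 0.1838 0.157 ] F [0.31 0.38 0.12] M [-0.02  0.48  0.03] gap 0.0600 gf 0.0 q [ 0.16  0.7   2.3   3.11  1.21 -1.57]
x [0.216 0.041 0.976] y [ 0.182 -0.983  0.001] z [ 0.959  0.178 -0.22 ]
```

View pics/c6.png

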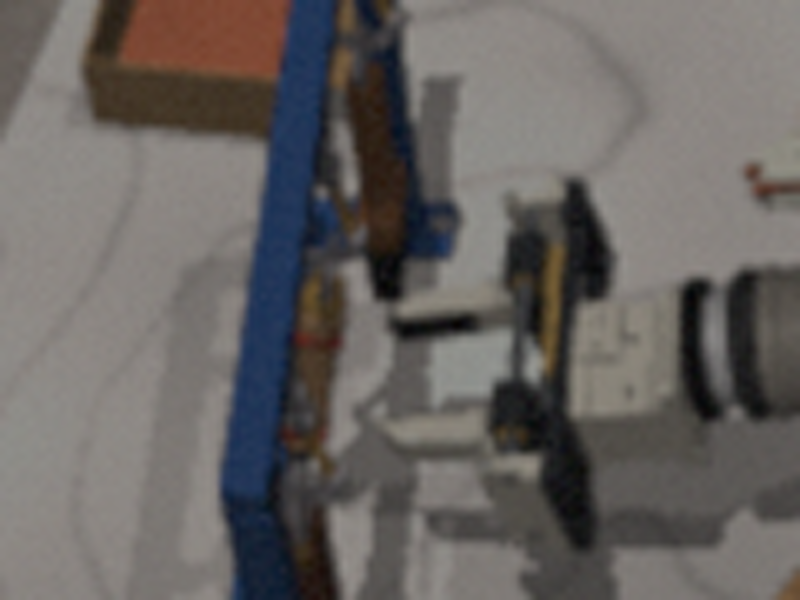

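The scraper is free and hangs from the hook, swung slightly past plumb away from the open fingers. I'll back straight off and let it settle.

```bash
python3 -m inch '[[[0,0,-0.01],[0,0,0],0.06],[[0,0,-0.02],[0,0,0],0.06],[[0,0,-0.02],[0,0,0],0.06],[[0,0,-0.02],[0,0,0],0.06],[[0,0,-0.02],[0,0,0],0.06],[[0,0,-0.02],[0,0,0],0.06],[[0,0,-0.01],[0,0,0],0.06],[[0,0,0],[0,0,0],0.06],[[0,0,0],[0,0,0],0.06],[[0,0,0],[0,0,0],0.06]]'|grep -E 'pos|ft'; for i in 1 2 3 4; do python3 -m inch '[[[0,0,0],[0,0,0],0.06],[[0,0,0],[0,0,0],0.06],[[0,0,0],[0,0,0],0.06],[[0,0,0],[0,0,0],0.06],[[0,0,0],[0,0,0],0.06],[[0,0,0],[0,0,0],0.06],[[0,0,0],[0,0,0],0.06],[[0,0,0],[0,0,0],0.06],[[0,0,0],[0,0,0],0.06],[[0,0,0],[0,0,0],0.06],[[0,0,0],[0,0,0],0.06],[[0,0,0],[0,0,0],0.06],[[0,0,0],[0,0,0],0.06],[[0,0,0],[0,0,0],0.06],[[0,0,0],[0,0,0],0.06],[[0,0,0],[0,0,0],0.06],[[0,0,0],[0,0,0],0.06],[[0,0,0],[0,0,0],0.06]]'|grep time;done; python3 - <<'E'
from h import *
st();s=camera("side");t=camera("top");u=proj(s,[.61,.18,.22]);a=int(u[0])-50,int(u[1])-45
A=cv2.resize(s["img"][a[1]:a[1]+90,a[0]:a[0]+100],(400,360));b=t["img"][110:200,170:270]
cv2.imwrite("pics/c7.png",np.hstack([A,cv2.resize(b,(400,360))]))
i1=cv2.cvtColor(s["img"],6).astype(int)
for k in range(2):
    i2=cv2.cvtColor(camera("side")["img"],6).astype(int);r=(slice(a[1],a[1]+90),slice(a[0],a[0]+100));print(np.abs(i2-i1)[r].max(),np.abs(i2-i1)[r].mean())
E
```

```text
position: [0.5104, 0.1626, 0.1835]
ft_force: [1.2, 0.2, 0.6]
time: 26.0
time: 27.8
time: 29.6
time: 31.4
t31.40 tcp [0.5096 0.1625 0.1834] F [ 0.63 -0.02 -0.61] M [-0.07  0.55  0.02] gap 0.0602 gf 0.0 q [ 0.14  0.65  2.61  3.1   1.47 -1.58]
x [0.216 0.041 0.976] y [ 0.182 -0.983  0.001] z [ 0.959  0.178 -0.22 ]
51 1.9647777777777777
86 2.3538888888888887
```

View pics/c7.png

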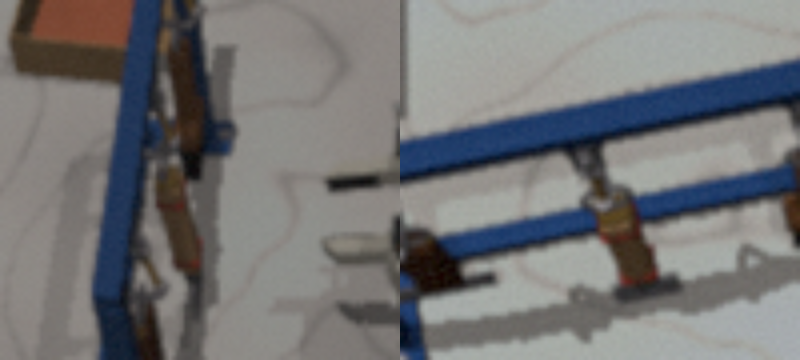

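It hangs by its ring with the gate shut, but the frame differences show it is still swinging. I'll wait and track the swing.

```bash
for i in 1 2 3 4 5 6; do python3 -m inch '[[[0,0,0],[0,0,0],0.06],[[0,0,0],[0,0,0],0.06],[[0,0,0],[0,0,0],0.06],[[0,0,0],[0,0,0],0.06],[[0,0,0],[0,0,0],0.06],[[0,0,0],[0,0,0],0.06],[[0,0,0],[0,0,0],0.06],[[0,0,0],[0,0,0],0.06],[[0,0,0],[0,0,0],0.06],[[0,0,0],[0,0,0],0.06],[[0,0,0],[0,0,0],0.06],[[0,0,0],[0,0,0],0.06],[[0,0,0],[0,0,0],0.06],[[0,0,0],[0,0,0],0.06],[[0,0,0],[0,0,0],0.06],[[0,0,0],[0,0,0],0.06],[[0,0,0],[0,0,0],0.06],[[0,0,0],[0,0,0],0.06]]'>/dev/null;done; python3 - <<'E'
from h import *
# handle bottom (red band) centroid of wood in the top view, over 1 s
for k in range(22):
    c=camera("top");x,y=310//4+170-30,110
    hsv=cv2.cvtColor(c["img"][150:190,215:240],cv2.COLOR_BGR2HSV);m=cv2.inRange(hsv,(0,70,40),(25,255,255));M=cv2.moments(m,True)
    ys=np.where(m)[0];print("%.1f/%.1f/%d"%(M["m10"]/M["m00"],M["m01"]/M["m00"],ys.max()),end=" ")
p=[proj(c,q) for q in([.6427,.187,.27],[.6427,.187,.10],[.6427-.049,.178,.107],[.6427+.049,.196,.107])];print(p,arm.get_obs()["time"])
E
```

```text
10.8/18.2/28 10.7/18.0/28 10.8/18.0/28 10.9/18.3/28 10.9/18.2/28 10.9/18.2/28 10.9/18.3/28 10.9/18.3/28 10.8/18.1/28 10.8/18.2/28 10.9/18.2/28 10.8/18.2/28 10.9/18.4/28 10.8/18.1/28 11.0/18.3/28 10.8/18.3/28 10.9/18.2/28 10.8/18.1/28 10.9/18.3/28 10.9/18.3/28 10.9/18.2/28 10.8/18.3/28 [array([221.31552615, 157.63948179]), array([229.66065981, 174.4032156 ]), array([232.33342505, 189.51189883]), array([226.41872499, 158.28392638])] 43.5
```

```bash
python3 -c "
from workcell import arm
print(arm.close_job())"
```

```text
the job is handed in; nothing more can be done
None
```

The scraper hangs still by its ring in the middle snap hook, gate shut after a 10 N tug and the gripper clear. I handed the job in at about 43.5 s and got no verdict back.

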